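# Wedge-lock a tube rack on the bench shaker

## Task

Clamp the tube rack on the shaker: slide the blue clamp bar forward until the rack is square and snug against the aluminium fence, then push the orange thumb wedge along its track behind the bar until it jams the bar fast and stays jammed with the rack held firmly. Wedge it thumb-tight, not forced - overtightening cracks the rack - and leave the bench things alone.

Things in the scene. Friction and masses are not known exactly. Their poses are not given: they have to be found in the camera images.
- shaker: white bench shaker, 270 x 330 mm, fixed. Origin: on its grey platform, 70 mm above the table. +x: clamping direction (bar to rack to fence); +y: way the wedge is driven. Aluminium back rail on it along y = -150 to +25 mm, 37 mm high, face at x = -23 to -17 mm (set differently each time, not measured), top lip 5 mm wide over the wedge. Low strip 10 mm high, face x = +30, y = -149 to -74 mm.
- bar (a joint): travel of the blue clamp bar along the shaker's +x, m: 0 = fully back, 0.032 = end of travel. It slides with about 2.5 N friction and stays where it is left; it meets the rack, and the rack the fence, at a reading of about 0.020 to 0.024.
- bar_face (a point): foot middle of the bar's flat front face, 15 mm above the platform; axes as the shaker's. The bar is 130 mm long in y (+-65 mm from here) and 31 mm high. Its back is a ramp 1 in 5: 22 mm behind the front at y = -65 mm, 36 mm behind at y = +5 mm, and 31 mm behind from there to y = +65 mm.
- bar_fin (a point): top middle of the upright grip fin on the bar, 64 mm above the platform; axes as the shaker's. The fin is 14 mm in x, 24 mm in y and stands 33 mm proud of the bar.
- fence: aluminium fence bar 150 mm long, 50 mm high, 15 mm thick, fixed on the platform but set up to 1.5 mm nearer or farther each time. Origin: foot middle of its inner face (towards the rack), axes as the shaker's, so the face is its plane x = 0.
- rack: loose white rack with capped tubes, one piece, 60 mm in x, 130 mm in y, 78 mm high over the caps, about 0.4 kg. Origin: centre of its underside, resting on the platform; axes about as the shaker's. It starts several mm short of the fence and a little crooked.
- wedge: loose orange thumb wedge lying on the platform in its track, 70 mm long in y, 28 mm high, about 0.12 kg. Origin: centre of its underside, axes as the shaker's. Straight back face, x = -18 mm, runs along the rail; ramp face (1 in 5) from x = +23 mm at the heel (y = -35 mm) to x = +9 mm at the nose (y = +35 mm). The nose fits behind the bar only once the bar is forward.
- wedge_tab (a point): top middle of the wedge's upright thumb tab, 64 mm above the platform. Tab: 12 mm in x, 30 mm in y, 36 mm tall, its -y end flush with the heel face. Pushed along +y the wedge jams with its origin somewhere at shaker y = -70 to -20 mm, to be felt: a push of 10 to 15 N on tab or heel, the wedge free to lie against the rail, jams it well and friction then holds it.
- tip_box: yellow-topped pipette tip box, 85 x 120 x 61 mm, loose bystander; origin at centre of underside
- reagent: amber reagent bottle, 60 mm across, 130 mm tall, loose bystander; origin at centre of underside
- pen_cup: black pen cup, 72 mm across, 100 mm tall, loose bystander; origin at centre of underside
Things that resemble listed ones, but are neither listed nor needed, are in the scene too. What is shaped like the rack but green or purple is not meant.

How it is judged (in metres and radians):
On the way:
1. the bar is pushed up to the rack and the rack is square against the fence, before the wedge is driven in (x of rack in the frame of fence above -0.032 m and x of rack in the frame of bar_face below 0.032 m and angle between the x axis of rack and the x axis of fence, either way round below 0.03 rad and y of wedge in the frame of shaker below -0.09 m), for 0.2 s.
At the end, for the whole second after the job is handed in: Robot clear: wedge flat and straight (0.06 rad) in its track behind the bar, pressing the bar, and the rack pressing the fence, with over 6 N each; rack upright, square to the fence (0.03 rad), within 2 mm of touching fence and bar; nothing moves (contact force between rack and fence above 6 N and contact force between wedge and shaker above 6 N and y of wedge in the frame of shaker above -0.085 m and z of wedge in the frame of shaker below 0.005 m and angle between the y axis of wedge and the y axis of shaker, either way round below 0.06 rad and x of rack in the frame of fence above -0.032 m and x of rack in the frame of bar_face below 0.032 m and angle between the x axis of rack and the x axis of fence, either way round below 0.03 rad and angle between rack's own z axis and vertical below 0.05 rad and linear speed of each of wedge, rack below 0.01 m/s).
It fails at once if the rack is squeezed against the fence with more than 40 N (contact force between rack and fence above 40 N).
It fails at once if the rack is tipped (angle between rack's own z axis and vertical above 0.2 rad).
It fails at once if a bystander is moved more than 30 mm (distance of any of tip_box, reagent, pen_cup from where it was at the start of the episode above 0.03 m).
It also fails if it takes over 64 s, if anything falls off the work surface, if the arm or the gripper's body presses on something with over 40 N, if the wrist force passes 120 N, or if a joint passes its speed limit or range.

## Robot

A 6-joint arm with a two-finger parallel gripper is mounted at the origin on the work surface. World frame = base frame: x ahead of the robot, y to its left, z up, the work surface at z = 0. Lengths are in mm, angles in rad, forces in N, time in s.
With the tool pointing down it reaches from about 300 to 775 mm from the base axis. Payload 14.6 kg.
Tool frame: the origin (TCP) lies at the very end of the fingers, on their centre line; the grasp point (between the pads) lies 19 mm behind it; z points along the fingers, y is the direction in which the jaws open and shut (so a half turn about z gives the same grasp; the last joint's range is limited). The gripper opens to 94 mm and grips with 3 to 60 N. Pads are 16 mm wide; open, the fingers measure 119 mm over their backs; the gripper's body (75 mm by 177 mm) begins 78 mm behind the grasp point.
Start: joints at [-1.18, 0.3, 1.521, -0, 1.321, -0.067], TCP at [243.078, -493.358, 205.446] pointing down, gripper open.
Joint ranges: [-3.03, 3.03], [-0.79, 2.21], [0.23, 2.52], [-1.04, 4.18], [0, 3.07], [-2.55, 2.55]. Speed limits (rad/s): [2.22, 2.22, 2.57, 3.14, 3.14, 3.14].

## Interface

Orientations are given as [roll, pitch, yaw] about the fixed x, y, z axes, in that order (R = Rz(yaw) Ry(pitch) Rx(roll)).
In Python, from cell import manip gives the robot as it stands.
- The arm moves only by the shell command python3 -m pendant 'ROWS' [FORCE]. ROWS is JSON, a list of rows, each an object with "claw": the finger opening in m, from 0 to 0.094; "delta_pos": the shift along the tool's x, y, z in m, a list of three; "rotation": the turn, a rotation vector about the tool's x, y, z in rad, a list of three. A call has 1 to 10 rows; each row is the pose to reach, as a shift and turn from the pose measured when the call began, along the tool's axes at that moment; what a row does not reach only later rows make up. A row lasts 1/8 s, in which the tool goes at most 62.5 mm and 10.7 degrees, less where a joint would pass 70% of its speed; a pose out of reach is approached as far as the arm can. A call with a gripper value outside its range is refused whole. The fingers move at their own pace and stop on an object; FORCE is the grip in N (left out, the last holds). Time passes only in rows, so rows that repeat a pose let the fingers close. It gives the time, the measured TCP pose, the force and the opening at its end, in the units of the state.
- manip.read_state(): the state, without advancing time (a new reading comes with each control period).
- manip.camera(name): name is "scene" or "top" or "wrist"; returns the picture (384x512x3 uint8, red, green, blue); there is no depth.
- manip.camera_model(name): a dict with "fx", "fy", "cx", "cy" (pixels), "cam_to_world" (4x4, takes a point from camera to world coordinates); the wrist camera has in their place "T_tool_cam" (4x4, takes a point from camera to tool coordinates, whose origin is the TCP and whose axes are the flange's). Camera axes: x right, y up, looking along -z (the intrinsics and any distortion apply to the point x, -y, -z); pixel columns grow to the right and rows downward; lengths in mm; the calibration is good to about 2 mm. The wrist camera is an equidistant fisheye: a pixel r from the principal point sees the ray r / f radians off the axis. A picture is of the moment at which its call begins: read the wrist's pose just before it. camera_model takes no time and is no camera call.
- manip.sign_off(): hands the job in, once; it reports no verdict.
The state is a dict: "clock": time; "joints": joint angles; "qd": joint speeds; "effort": joint torques, N m; "eef_pos": TCP position; "eef_rot": TCP orientation; "wrist_force": force on the tool from outside, world axes, zero at the start; "moment": the same for the moment, N m; "finger_gap": finger opening in mm.
Only numpy, scipy, OpenCV 4.12 (cv2) and the standard library are available. Lean on these libraries where they do the work, as an engineer would, in place of code of your own. Each camera call takes 0.05 s, during which the arm holds its last target.

## Working session

There is one attempt and no reset: what is moved stays moved. The work goes in short steps, Python scripts to look and compute and a shell command to move; the robot and the scene stay as the last step left them, time stands still between calls to the robot, and variables do not carry over. Pictures are saved under pics/ and viewed, and the job is handed in when it is done.

```bash
ls; mkdir -p pics; python3 - <<'E'
from cell import manip
import cv2,json
s=manip.read_state();print(s)
for n in ("scene","top"):
    im=manip.camera(n);cv2.imwrite(f"pics/{n}0.png",im[:,:,::-1])
    m=manip.camera_model(n);print(n,m)
print(manip.camera_model("wrist"))
E
```

```text
pics
{'clock': 0.0, 'joints': array([-1.17961066e+00,  3.00493222e-01,  1.52154479e+00,  5.78309523e-06,
        1.32072879e+00, -6.66100818e-02]), 'qd': array([ 0.0010837 ,  0.00045852, -0.0004488 ,  0.00137222,  0.00151565,
       -0.00028513]), 'effort': array([ 2.43928662e-03, -5.31801689e+01, -3.52733517e+01,  7.08929077e-02,
        2.44234217e-02, -7.37273103e-05]), 'eef_pos': array([ 242.98050303, -493.13182995,  204.88955537]), 'eef_rot': array([-3.14042148e+00, -8.37417304e-05,  4.57794269e-01]), 'wrist_force': array([-0.42522847,  0.36730656, -0.32566368]), 'moment': array([ 0.0120807 ,  0.0210598 , -0.03996781]), 'finger_gap': 93.76934153521658}
scene {'fx': 464.37381205710574, 'fy': 464.37381205710574, 'cx': 263.99389862437556, 'cy': 189.59993058730004, 'cam_to_world': array([[ 6.60122415e-01, -6.35970927e-01,  3.99724125e-01,
         1.03045091e+03],
       [ 7.51080698e-01,  5.66473730e-01, -3.39094821e-01,
        -4.45735370e+02],
       [-1.07787685e-02,  5.24069167e-01,  8.51607495e-01,
         1.23464873e+03],
       [ 0.00000000e+00,  0.00000000e+00,  0.0000000
[... 256 characters left out ...]
776943e-01,  7.75755601e-03,  1.96439573e-02,
         1.71181759e+00],
       [ 2.05400014e-02,  1.40614014e-01,  9.89851407e-01,
         1.50829409e+03],
       [ 0.00000000e+00,  0.00000000e+00,  0.00000000e+00,
         1.00000000e+00]])}
{'fx': 297.3186396354542, 'fy': 297.3186396354542, 'cx': 254.91652633315317, 'cy': 188.680188979483, 'T_tool_cam': array([[-6.43502751e-04,  9.67548303e-01,  2.52685311e-01,
         7.23053925e+01],
       [ 9.99999786e-01,  5.92713345e-04,  2.77118687e-04,
         1.08142588e+00],
       [ 1.18355760e-04,  2.52685435e-01, -9.67548478e-01,
        -1.79847675e+02],
       [ 0.00000000e+00,  0.00000000e+00,  0.00000000e+00,
         1.00000000e+00]])}
```

View pics/scene0.png

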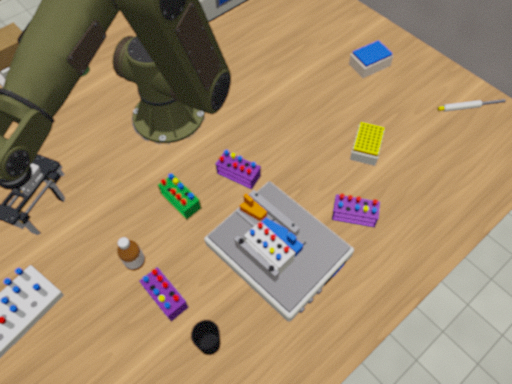

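View pics/top0.png

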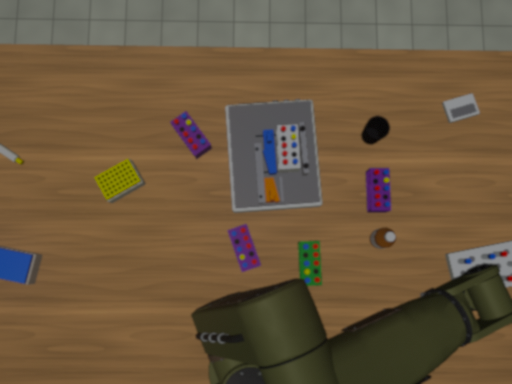

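```bash
python3 - <<'E'
import cv2
im=cv2.imread("pics/top0.png");cv2.imwrite("pics/top0z.png",cv2.resize(im[90:220,215:335],None,fx=4.6,fy=4.6,interpolation=cv2.INTER_CUBIC))
im=cv2.imread("pics/scene0.png");cv2.imwrite("pics/scene0z.png",cv2.resize(im[175:320,195:360],None,fx=4.1,fy=4.1,interpolation=cv2.INTER_CUBIC))
E
```

```text
(no output)
```

View pics/top0z.png

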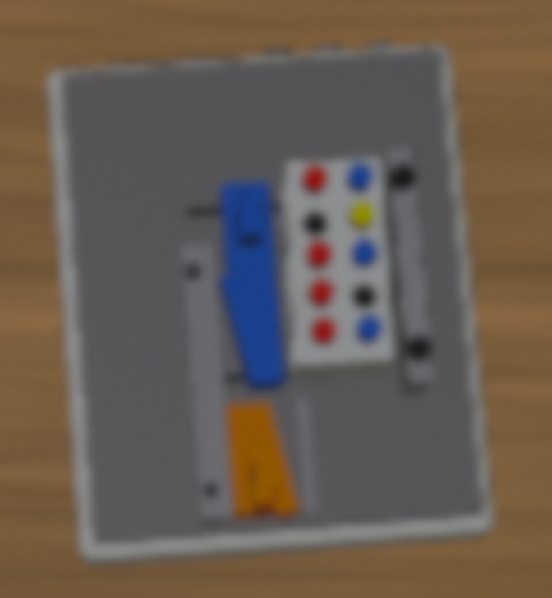

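View pics/scene0z.png

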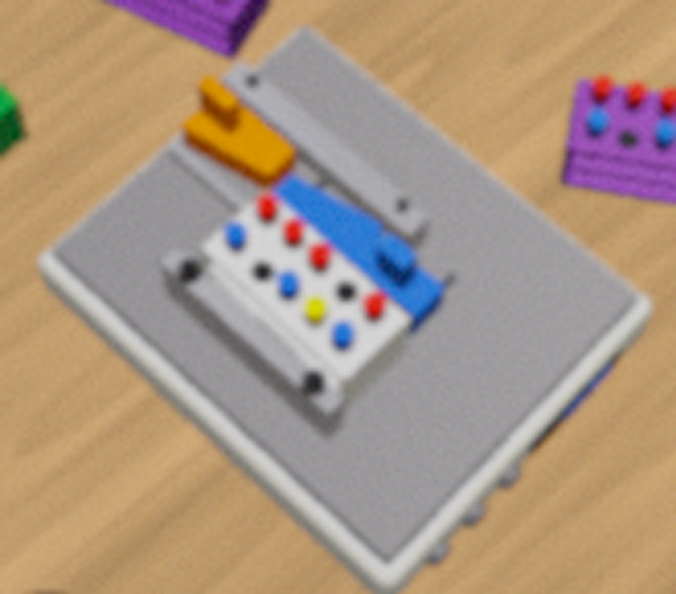

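```bash
cat > h.py <<'E'
import numpy as np, cv2
from cell import manip
from scipy.spatial.transform import Rotation as R
def rpy(e): return R.from_euler('xyz',e).as_matrix()
def ray(name,uv,st=None):
    m=manip.camera_model(name)
    uv=np.atleast_2d(np.asarray(uv,float))
    x=(uv[:,0]-m['cx'])/m['fx']; y=(uv[:,1]-m['cy'])/m['fy']
    if name=='wrist':
        r=np.hypot(x,y)+1e-12; s=np.sin(r)/r
        d=np.c_[x*s,-y*s,-np.cos(r)]
        T=np.eye(4);T[:3,:3]=rpy(st['eef_rot']);T[:3,3]=st['eef_pos'];M=T@m['T_tool_cam']
    else: d=np.c_[x,-y,-np.ones(len(x))]; M=m['cam_to_world']
    return M[:3,3], d@M[:3,:3].T
def at_z(name,uv,z,st=None):
    o,d=ray(name,uv,st); t=(z-o[2])/d[:,2]; return o+d*t[:,None]
def proj(name,P,st=None):
    P=np.atleast_2d(np.asarray(P,float)); m=manip.camera_model(name); M=m.get('cam_to_world')
    if name=='wrist':
        T=np.eye(4);T[:3,:3]=rpy(st['eef_rot']);T[:3,3]=st['eef_pos'];M=T@m['T_tool_cam']
    c=(P-M[:3,3])@M[:3,:3]; x,y,z=c[:,0],-c[:,1],-c[:,2]
    if name=='wrist':
        r=np.hypot(x,y);th=np.arctan2(r,z);k=th/(r+1e-12);return np.c_[m['cx']+m['fx']*x*k,m['cy']+m['fy']*y*k]
    return np.c_[m['cx']+m['fx']*x/z,m['cy']+m['fy']*y/z]
E
python3 - <<'E'
from h import *
np.set_printoptions(precision=1,suppress=True)
f=lambda p:np.array(p)/4.6+[215,90]-0.5+0.5/4.6
g=lambda p:np.array(p)/4.1+[195,175]-0.5
c=at_z('top',f([(52,74),(446,48),(492,526),(87,556)]),70);print(c)
c2=at_z('scene',g([(308,28),(650,300),(388,588),(42,262)]),70);print(c2)
for q in(c,c2):
    print(q.mean(0),[np.linalg.norm(q[i]-q[(i+1)%4]) for i in range(4)])
print('fin top',at_z('top',f([(249,205)]),134), at_z('scene',g([(397,250)]),134))
print('tab top',at_z('top',f([(258,490)]),134), at_z('scene',g([(219,97)]),134))
E
```

```text
[[ 780.1   80.1   70. ]
 [ 801.  -179.4   70. ]
 [ 483.3 -205.9   70. ]
 [ 462.1   53.1   70. ]]
[[ 473.2   49.6   70. ]
 [ 785.1   76.6   70. ]
 [ 810.5 -185.    70. ]
 [ 493.8 -209.4   70. ]]
[631.6 -63.1  70. ] [np.float64(260.34899752875435), np.float64(318.81715052731823), np.float64(259.8674274054306), np.float64(319.20621599739684)]
[640.7 -67.   70. ] [np.float64(313.0811857784584), np.float64(262.8197109234651), np.float64(317.6293975483633), np.float64(259.7982836310667)]
fin top [[675.8 -47.3 134. ]] [[667.6 -47.2 134. ]]
tab top [[496.5 -53.3 134. ]] [[505.2 -58.8 134. ]]
```

```bash
python3 -m pendant '[{"claw":0.0,"delta_pos":[0.05,-0.024,-0.05],"rotation":[0,0,0.05]},{"claw":0.0,"delta_pos":[0.1,-0.047,-0.08],"rotation":[0,0,0.1]},{"claw":0.0,"delta_pos":[0.15,-0.07,-0.1],"rotation":[0,0,0.15]},{"claw":0.0,"delta_pos":[0.2,-0.094,-0.125],"rotation":[0,0,0.2]},{"claw":0.0,"delta_pos":[0.25,-0.117,-0.125],"rotation":[0,0,0.25]},{"claw":0.0,"delta_pos":[0.3,-0.14,-0.125],"rotation":[0,0,0.3]},{"claw":0.0,"delta_pos":[0.35,-0.164,-0.125],"rotation":[0,0,0.35]},{"claw":0.0,"delta_pos":[0.4,-0.187,-0.125],"rotation":[0,0,0.373]},{"claw":0.0,"delta_pos":[0.45,-0.21,-0.125],"rotation":[0,0,0.373]},{"claw":0.0,"delta_pos":[0.5,-0.235,-0.125],"rotation":[0,0,0.373]}]' 40
python3 - <<'E'
from h import *
s=manip.read_state();print(s)
im=manip.camera('wrist');cv2.imwrite("pics/w1.png",im[:,:,::-1])
import pickle;pickle.dump(s,open('pics/w1.pkl','wb'))
E
```

```text
clock: 1.35
eef_pos: [588.6, -59.9, 329.9]
eef_rot: [-3.141, 0.001, 0.085]
wrist_force: [1.0, -0.3, -0.1]
finger_gap: 0.5
{'clock': 1.35, 'joints': array([-1.63702666e-01,  3.40945585e-01,  1.18423870e+00,  8.31799485e-04,
        1.61747970e+00,  1.32240327e+00]), 'qd': array([ 0.69509297,  0.52999878, -0.68374963,  0.0010364 ,  0.14768135,
        0.69487478]), 'effort': array([ -3.53447311, -62.84540892, -32.94587374,   0.13409659,
        -0.31082533,  -1.42374594]), 'eef_pos': array([588.56028689, -59.89501986, 329.89468244]), 'eef_rot': array([-3.14052384e+00,  8.34146416e-04,  8.47292115e-02]), 'wrist_force': array([ 0.97287172, -0.31228052, -0.10181826]), 'moment': array([-0.0050129 ,  0.03807304,  0.03647767]), 'finger_gap': 0.46114529778786395}
```

View pics/w1.png

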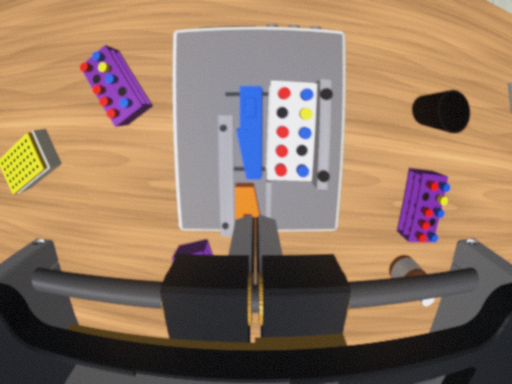

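```bash
python3 -m pendant '[{"claw":0.0,"delta_pos":[-0.05,0,0],"rotation":[0,0,0]},{"claw":0.0,"delta_pos":[-0.1,0,0],"rotation":[0,0,0]},{"claw":0.0,"delta_pos":[-0.12,0,0],"rotation":[0,0,0]},{"claw":0.0,"delta_pos":[-0.12,0,0],"rotation":[0,0,0]},{"claw":0.0,"delta_pos":[-0.12,0,0],"rotation":[0,0,0]},{"claw":0.0,"delta_pos":[-0.12,0,0],"rotation":[0,0,0]}]'
python3 - <<'E'
from h import *
s=manip.read_state();print(s['qd'],s['wrist_force'],s['eef_pos'],s['eef_rot'])
im=manip.camera('wrist')[:,:,::-1];cv2.imwrite("pics/w2.png",im)
cv2.imwrite("pics/w2z.png",cv2.resize(im[40:240,150:380],None,fx=3,fy=3,interpolation=cv2.INTER_CUBIC))
import pickle;pickle.dump(s,open('pics/w2.pkl','wb'))
E
```

```text
clock: 2.15
eef_pos: [471.9, -65.7, 328.6]
eef_rot: [-3.139, 0.002, 0.088]
wrist_force: [-0.5, -0.5, -0.1]
finger_gap: 0.4
[ 5.65144185e-05 -2.01729429e-03  3.35264189e-03  1.35515156e-03
 -1.78463291e-03 -1.09898463e-03] [-0.45620084 -0.51931007 -0.08341292] [471.87540679 -65.65873713 328.61017008] [-3.13856624e+00  2.24764038e-03  8.84682497e-02]
```

View pics/w2z.png

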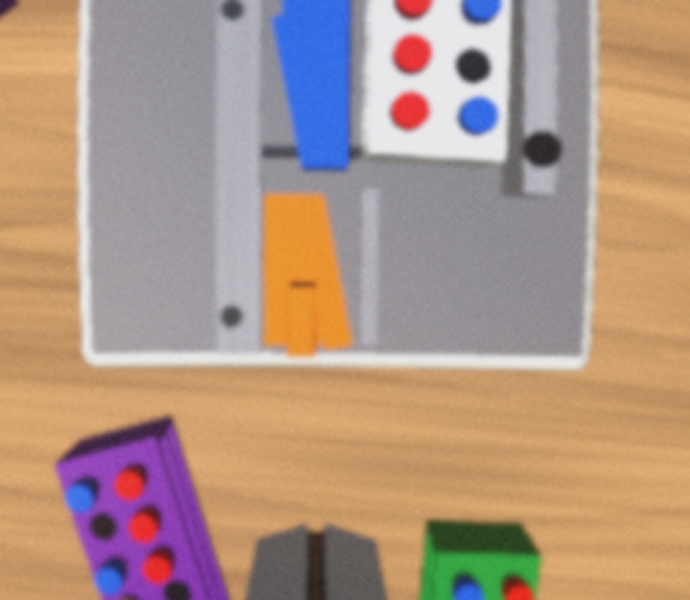

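```bash
python3 - <<'E'
from h import *
im=cv2.imread("pics/w2.png")
cv2.imwrite("pics/w2y.png",cv2.resize(im[0:200,150:380],None,fx=3,fy=3,interpolation=cv2.INTER_CUBIC))
E
```

```text
(no output)
```

View pics/w2y.png

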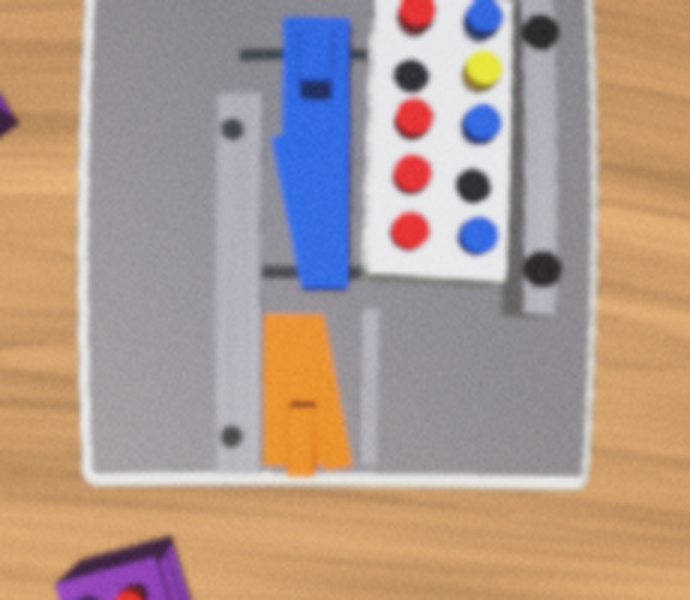

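```bash
python3 - <<'E'
from h import *
import pickle
np.set_printoptions(precision=1,suppress=True)
s=pickle.load(open('pics/w2.pkl','rb'))
f=lambda p:np.array(p,float)/3+[150,0]-0.33
pts={'wedge':([(265,314),(323,314),(352,466),(264,466)],98),'tab':([(289,476),(316,476),(302,405)],134),
'fin':([(301,82),(331,82),(301,22),(331,22)],134),'bar':([(348,289),(303,289),(350,18),(284,18),(274,138)],101),
'rail':([(218,93),(261,93),(262,469),(218,469)],107),'rack':([(366,272),(505,283)],140),'fence':([(525,313),(556,313),(527,10)],120),'strip':([(363,309),(363,465)],80),
'rim':([(88,482),(583,487)],70)}
th=0.086
X=np.array([np.sin(th),-np.cos(th)]);Y=np.array([np.cos(th),np.sin(th)])
C=None
for k,(p,z) in pts.items():
    w=at_z('wrist',f(p),z,s)
    if k=='wedge':
        d=w[0]-w[3]; print('wedge yaw',np.arctan2(d[1],d[0]))
    if k=='rail':
        d=w[1]-w[2]; print('rail yaw',np.arctan2(d[1],d[0]),np.linalg.norm(d))
    print(k);
    for q in w: print('  ',q, 'sx,sy', (q[:2]-[636,-65])@X,(q[:2]-[636,-65])@Y)
E
```

```text
wedge yaw 0.07410287246233557
wedge
   [553.5 -35.9  98. ] sx,sy -36.100461868053344 -79.68340178355314
   [555.7 -62.1  98. ] sx,sy -9.740126851487817 -79.75888516188621
   [486.9 -81.8  98. ] sx,sy 3.9174895219365613 -150.03982746484752
   [483.3 -41.1  98. ] sx,sy -36.93832192005942 -150.10548629801661
tab
   [485.3 -53.8 134. ] sx,sy -24.141176952791934 -149.17316206340504
   [486.3 -65.2 134. ] sx,sy -12.687884655331645 -149.15846054835117
   [515.9 -56.7 134. ] sx,sy -18.60450765509503 -118.95107437550458
fin
   [654.  -44.1 134. ] sx,sy -19.24020046236678 19.68339296316583
   [655.  -56.6 134. ] sx,sy -6.754079022625336 19.696036007505214
   [681.8 -41.6 134. ] sx,sy -19.346687636323768 47.63861358726059
   [682.9 -54.2 134. ] sx,sy -6.747258248654072 47.64864776282599
bar
   [568.  -72.3 101. ] sx,sy 1.4715608352281762 -68.33183963891918
   [566.2 -52.2 101. ] sx,sy -18.7801908366185 -68.41123097700275
   [698.  -62.1 101. ] sx,sy 2.38848380186903 62.00952935211757
   [695.4 -32.  101. ] sx,sy -27.80697640487238 61.971282744920245
   [635.4 -32.9 101. ] sx,sy -31.991930162819
[... 273 characters left out ...]
02
   [481.5 -20.7 107. ] sx,sy -57.43929632839179 -150.09433721869917
rack
   [573.6 -77.9 140. ] sx,sy 7.51266667028902 -63.309435482747325
   [ 575.7 -135.6  140. ] sx,sy 65.12798550517448 -66.14331104626446
fence
   [ 565.3 -149.9  120. ] sx,sy 78.49114181323341 -77.70367331120539
   [ 567.2 -163.9  120. ] sx,sy 92.63825544197019 -77.01140918086247
   [ 706.4 -140.   120. ] sx,sy 80.74724454368571 63.7292581937724
strip
   [560.3 -80.9  80. ] sx,sy 9.308041678509813 -76.7445974648565
   [485.3 -88.   80. ] sx,sy 9.934880107682007 -152.134092408919
rim
   [464.   49.4  70. ] sx,sy -128.77240705903694 -161.5418398194792
   [ 484.1 -202.5   70. ] sx,sy 123.96703884784691 -163.18051911007467
```

```bash
python3 -m pendant '[{"claw":0.0,"delta_pos":[0.05,-0.006,0.03],"rotation":[0,0,0]},{"claw":0.0,"delta_pos":[0.1,-0.012,0.06],"rotation":[0,0,0]},{"claw":0.0,"delta_pos":[0.15,-0.018,0.09],"rotation":[0,0,0]},{"claw":0.0,"delta_pos":[0.196,-0.024,0.11],"rotation":[0,0,0]},{"claw":0.0,"delta_pos":[0.196,-0.024,0.15],"rotation":[0,0,0]},{"claw":0.0,"delta_pos":[0.196,-0.024,0.18],"rotation":[0,0,0]},{"claw":0.0,"delta_pos":[0.196,-0.024,0.2],"rotation":[0,0,0]},{"claw":0.0,"delta_pos":[0.196,-0.024,0.216],"rotation":[0,0,0]},{"claw":0.0,"delta_pos":[0.196,-0.024,0.216],"rotation":[0,0,0]},{"claw":0.0,"delta_pos":[0.196,-0.024,0.216],"rotation":[0,0,0]}]'
python3 - <<'E'
from h import *
s=manip.read_state();print(s['clock'],s['wrist_force'],s['eef_pos'],s['eef_rot'])
im=manip.camera('wrist')[:,:,::-1];cv2.imwrite("pics/w3.png",im)
im=manip.camera('scene')[:,:,::-1];cv2.imwrite("pics/s3.png",cv2.resize(im[175:320,195:360],None,fx=4.1,fy=4.1,interpolation=cv2.INTER_CUBIC))
E
```

```text
clock: 3.45
eef_pos: [664.8, -23.8, 113.1]
eef_rot: [-3.139, 0.001, 0.089]
wrist_force: [0.4, 0.2, -0.7]
finger_gap: 0.3
3.45 [ 0.41651445  0.19148392 -0.699187  ] [664.81959837 -23.82797411 113.14387645] [-3.13881470e+00  1.04902654e-03  8.85113915e-02]
```

View pics/w3.png

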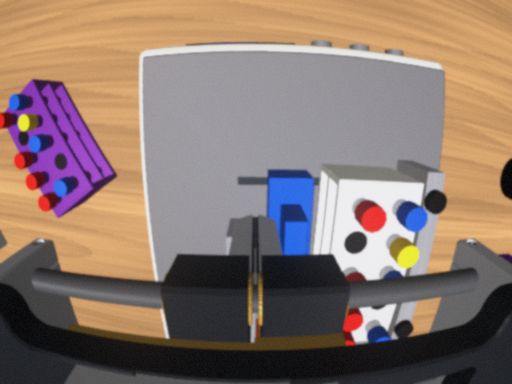

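View pics/s3.png

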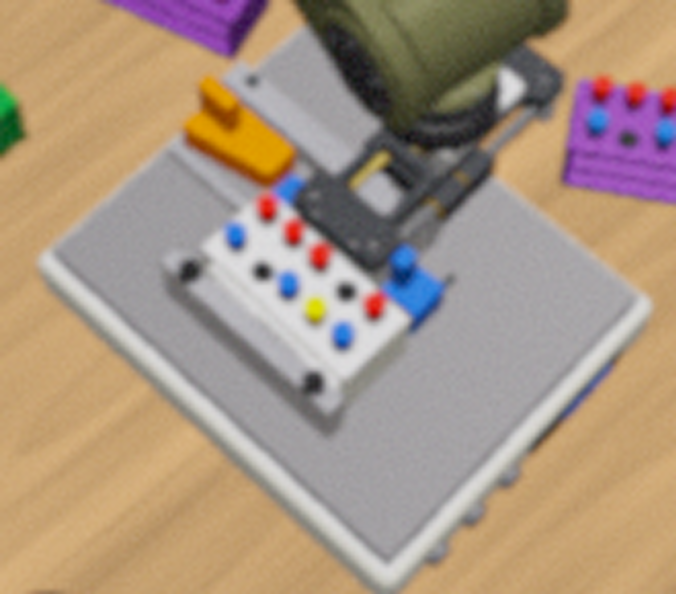

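```bash
python3 -m pendant '[{"claw":0.0,"delta_pos":[0,0.002,0],"rotation":[0,0,0]},{"claw":0.0,"delta_pos":[0,0.004,0],"rotation":[0,0,0]},{"claw":0.0,"delta_pos":[0,0.006,0],"rotation":[0,0,0]},{"claw":0.0,"delta_pos":[0,0.008,0],"rotation":[0,0,0]},{"claw":0.0,"delta_pos":[0,0.01,0],"rotation":[0,0,0]},{"claw":0.0,"delta_pos":[0,0.012,0],"rotation":[0,0,0]},{"claw":0.0,"delta_pos":[0,0.014,0],"rotation":[0,0,0]},{"claw":0.0,"delta_pos":[0,0.016,0],"rotation":[0,0,0]}]'
python3 - <<'E'
from h import *
s=manip.read_state();print(s['clock'],s['wrist_force'],s['eef_pos'],s['eef_rot'])
im=manip.camera('wrist')[:,:,::-1];cv2.imwrite("pics/w4.png",im)
E
```

```text
clock: 4.55
eef_pos: [666.3, -39.7, 113.4]
eef_rot: [-3.139, 0.001, 0.089]
wrist_force: [-1.0, 5.0, 3.1]
finger_gap: 0.5
4.55 [-0.96761262  5.04832757  3.05543922] [666.25545789 -39.67917552 113.37455824] [-3.13854070e+00  6.01010264e-04  8.85509178e-02]
```

View pics/w4.png

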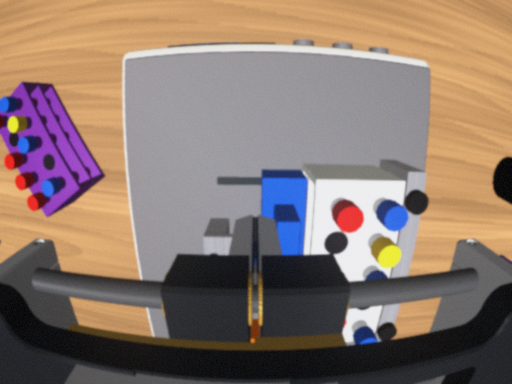

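```bash
python3 -m pendant '[{"claw":0.0,"delta_pos":[0,0.001,0],"rotation":[0,0,0]},{"claw":0.0,"delta_pos":[0,0.002,0],"rotation":[0,0,0]},{"claw":0.0,"delta_pos":[0,0.003,0],"rotation":[0,0,0]},{"claw":0.0,"delta_pos":[0,0.004,0],"rotation":[0,0,0]}]'
```

```text
clock: 5.1
eef_pos: [666.6, -43.6, 113.4]
eef_rot: [-3.138, 0.001, 0.088]
wrist_force: [-1.9, 10.6, 4.2]
finger_gap: 0.4
```

```bash
python3 -m pendant '[{"claw":0.0,"delta_pos":[0,0.001,0],"rotation":[0,0,0]},{"claw":0.0,"delta_pos":[0,0.002,0],"rotation":[0,0,0]},{"claw":0.0,"delta_pos":[0,0.003,0],"rotation":[0,0,0]}]'
```

```text
clock: 5.48
eef_pos: [666.6, -43.7, 113.4]
eef_rot: [-3.134, 0.001, 0.09]
wrist_force: [-4.6, 25.2, 5.6]
finger_gap: 0.1
```

```bash
python3 -m pendant '[{"claw":0.0,"delta_pos":[0,-0.0005,0],"rotation":[0,0,0]},{"claw":0.0,"delta_pos":[0,-0.003,0],"rotation":[0,0,0]},{"claw":0.0,"delta_pos":[0,-0.006,0],"rotation":[0,0,0]},{"claw":0.0,"delta_pos":[0,-0.006,-0.05],"rotation":[0,0,0]},{"claw":0.0,"delta_pos":[0,-0.006,-0.1],"rotation":[0,0,0]},{"claw":0.0,"delta_pos":[-0.06,-0.006,-0.15],"rotation":[0,0,0]},{"claw":0.0,"delta_pos":[-0.12,-0.006,-0.2],"rotation":[0,0,0]},{"claw":0.0,"delta_pos":[-0.16,-0.006,-0.2],"rotation":[0,0,0]},{"claw":0.0,"delta_pos":[-0.16,-0.006,-0.2],"rotation":[0,0,0]},{"claw":0.0,"delta_pos":[-0.16,-0.006,-0.2],"rotation":[0,0,0]}]'
python3 - <<'E'
from h import *
s=manip.read_state();print(s['clock'],s['wrist_force'],s['eef_pos'],s['eef_rot'])
im=manip.camera('wrist')[:,:,::-1];cv2.imwrite("pics/w5.png",im)
cv2.imwrite("pics/w5z.png",cv2.resize(im[0:200,150:380],None,fx=3,fy=3,interpolation=cv2.INTER_CUBIC))
import pickle;pickle.dump(s,open('pics/w5.pkl','wb'))
E
```

```text
clock: 6.72
eef_pos: [507.4, -53.8, 313.7]
eef_rot: [-3.134, 0.001, 0.089]
wrist_force: [0.3, -0.1, 0.5]
finger_gap: 0.6
6.725 [ 0.30706743 -0.08808504  0.50760259] [507.36883154 -53.81907329 313.72506378] [-3.13393680e+00  8.18527379e-04  8.93315981e-02]
```

View pics/w5z.png

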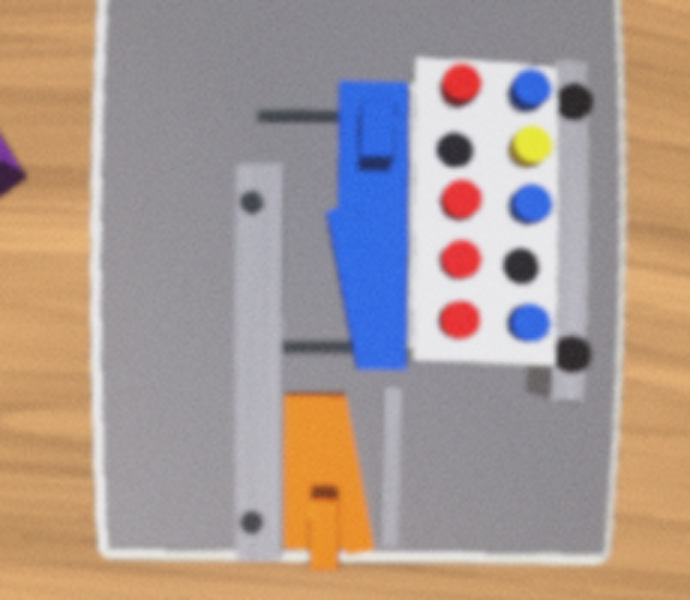

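```bash
python3 - <<'E'
from h import *
im=cv2.imread("pics/w5.png")
cv2.imwrite("pics/w5r.png",cv2.resize(im[10:145,255:355],None,fx=5.5,fy=4.4,interpolation=cv2.INTER_CUBIC))
E
```

```text
(no output)
```

View pics/w5r.png

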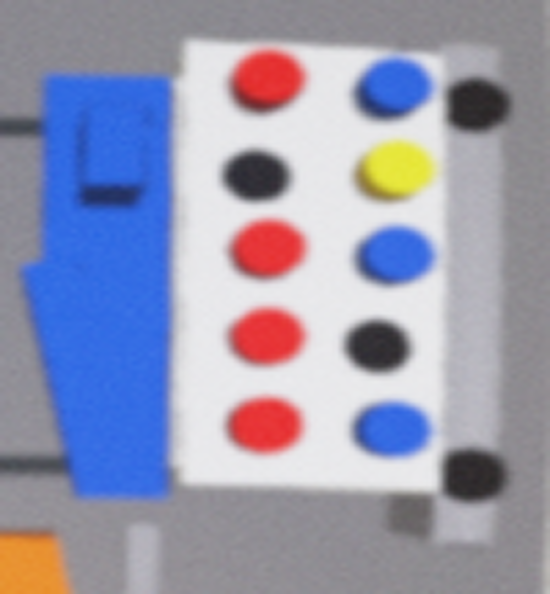

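```bash
cat > un.py <<'E'
from h import *
def unwarp(im,s,z,x0,x1,y0,y1,res=4,th=0.086,name='wrist'):
    # output columns = shaker x, rows = -shaker y (rel. to ref 636,-65)
    X=np.array([np.sin(th),-np.cos(th)]);Y=np.array([np.cos(th),np.sin(th)])
    xs=np.arange(x0,x1,1/res);ys=np.arange(y1,y0,-1/res)
    a,b=np.meshgrid(xs,ys)
    P=np.array([636,-65])+a[...,None]*X+b[...,None]*Y
    P=np.concatenate([P,np.full(a.shape+(1,),z)],-1).reshape(-1,3)
    uv=proj(name,P,s).astype(np.float32).reshape(a.shape+(2,))
    return cv2.remap(im,uv[...,0],uv[...,1],cv2.INTER_CUBIC)
E
python3 - <<'E'
from un import *
import pickle
s=pickle.load(open('pics/w5.pkl','rb'));im=cv2.imread('pics/w5.png')
u=unwarp(im,s,130,-50,110,-90,90);cv2.imwrite('pics/u5.png',cv2.resize(u,(512,576)))
E
```

```text
(no output)
```

View pics/u5.png

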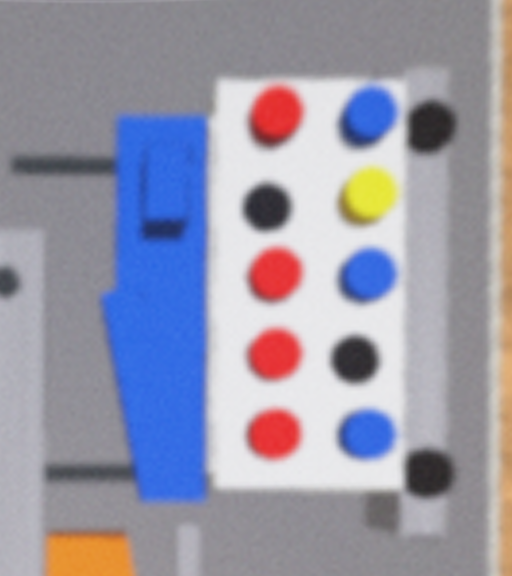

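```bash
cat > ang.py <<'E'
from un import *
def edges(u,res,rows,c0,c1,chan,sign,vert=False):
    g=cv2.GaussianBlur(u[...,chan].astype(float) if isinstance(chan,int) else chan(u.astype(float)),(0,0),2.0)
    if vert: g=g.T
    d=sign*np.gradient(g,axis=1)[:,c0:c1]
    k=d.argmax(1)
    ok=(k>2)&(k<d.shape[1]-3)
    r=np.arange(g.shape[0]);sel=[i for i in r[rows] if ok[i]]
    xs=[]
    for i in sel:
        j=k[i];w=d[i,j-2:j+3].clip(0);xs.append(c0+(w*np.arange(j-2,j+3)).sum()/w.sum())
    p=np.polyfit(sel,xs,1)
    for _ in range(3):
        e=np.array(xs)-np.polyval(p,sel);m=np.abs(e)<1.5*np.median(np.abs(e))*1.5+.2
        p=np.polyfit(np.array(sel)[m],np.array(xs)[m],1)
    return p
E
python3 - <<'E'
from ang import *
import pickle
s=pickle.load(open('pics/w5.pkl','rb'));im=cv2.imread('pics/w5.png')
np.set_printoptions(precision=4,suppress=True)
# columns per mm 4; x=-50+c/4 ; y=90-r/4
mn=lambda v:v.min(2)
for z in(120,130,138):
  u=unwarp(im,s,z,-50,110,-90,90)
  S=lambda x:int((x)/3.2*4)
  p=edges(u,4,slice(S(110),S(470)),S(206),S(224),2,1);print(z,'rack left (red ch)',p, 'x mid',-50+np.polyval(p,S(290))/4)
  p=edges(u,4,slice(S(160),S(430)),S(398),S(412),2,-1);print('rack right',p,-50+np.polyval(p,S(290))/4)
  p=edges(u,4,slice(S(225),S(395)),S(70),S(90),mn,1,True);print('rack +y end',p,90-np.polyval(p,S(290))/4)
  p=edges(u,4,slice(S(225),S(395)),S(480),S(500),mn,-1,True);print('rack -y end',p,90-np.polyval(p,S(290))/4)
u=unwarp(im,s,101,-50,110,-90,90);cv2.imwrite('pics/u5b.png',cv2.resize(u,(512,576)))
p=edges(u,4,slice(S(150),S(480)),S(195),S(225),lambda v:v[...,0]-v[...,2],-1);print('bar front',p,-50+np.polyval(p,S(290))/4)
u=unwarp(im,s,107,-50,110,-90,90)
E
```

```text
120 rack left (red ch) [ -0.0066 263.5652] x mid 15.29726010971227Traceback (most recent call last):
  File "<stdin>", line 11, in <module>
  File "ang.py", line 12, in edges
    p=np.polyfit(sel,xs,1)
    raise TypeError("expected non-empty vector for x")
TypeError: expected non-empty vector for x
```

```bash
python3 - <<'E'
from ang import *
import pickle
s=pickle.load(open('pics/w5.pkl','rb'));im=cv2.imread('pics/w5.png')
np.set_printoptions(precision=4,suppress=True)
mn=lambda v:v.min(2)
S=lambda x:int((x)/3.2*4)
def t(n,*a,o=-50,sg=1,at=290):
  try:
    p=edges(*a);print(n,'slope',round(p[0],4),'pos',round(o+sg*np.polyval(p,S(at))/4,2))
  except Exception as e: print(n,e)
z=130
u=unwarp(im,s,z,-50,110,-90,90)
t('rack left',u,4,slice(S(110),S(470)),S(203),S(228),2,1)
t('rack right',u,4,slice(S(160),S(430)),S(396),S(416),mn,-1)
t('rack +y',u,4,slice(S(225),S(395)),S(65),S(92),mn,1,True,o=90,sg=-1)
t('rack -y',u,4,slice(S(225),S(395)),S(475),S(500),mn,-1,True,o=90,sg=-1)
u=unwarp(im,s,101,-60,110,-100,90);cv2.imwrite('pics/u5b.png',cv2.resize(u,(544,608)))
br=lambda v:v[...,0]-v[...,2]
t('bar front',u,4,slice(S(150),S(480)),S(220),S(275),br,-1,o=-60)
t('bar +y end',u,4,slice(S(150),S(220)),S(60),S(130),br,1,True,o=90,sg=-1,at=200)
t('bar -y end',u,4,slice(S(190),S(240)),S(480),S(560),br,-1,True,o=90,sg=-1,at=210)
E
```

```text
rack left slope -0.0069 pos 14.39
rack right slope -0.0093 pos 76.43
rack +y slope -0.0088 pos 65.41
rack -y slope 0.014 pos -62.8
bar front slope -0.0049 pos 16.63
bar +y end slope 0.0099 pos 62.44
bar -y end slope 0.0095 pos -67.65
```

View pics/u5b.png

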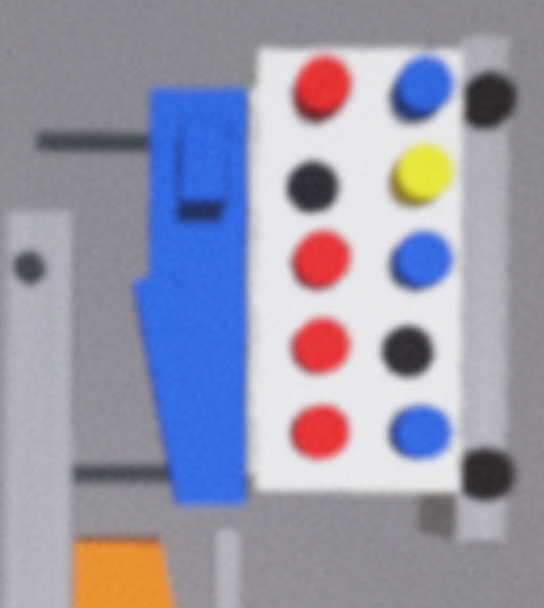

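```bash
python3 -m pendant '[{"claw":0.0,"delta_pos":[-0.041,0.004,0.03],"rotation":[-0.007,0,0]},{"claw":0.0,"delta_pos":[-0.041,0.005,0.09],"rotation":[-0.007,0,0]},{"claw":0.0,"delta_pos":[-0.041,0.005,0.14],"rotation":[-0.007,0,0]},{"claw":0.0,"delta_pos":[-0.041,0.005,0.18],"rotation":[-0.007,0,0]},{"claw":0.0,"delta_pos":[-0.041,0.005,0.2],"rotation":[-0.007,0,0]},{"claw":0.0,"delta_pos":[-0.041,0.005,0.215],"rotation":[-0.007,0,0]},{"claw":0.0,"delta_pos":[-0.041,0.005,0.225],"rotation":[-0.007,0,0]},{"claw":0.0,"delta_pos":[-0.041,0.005,0.233],"rotation":[-0.007,0,0]},{"claw":0.0,"delta_pos":[-0.041,0.005,0.233],"rotation":[-0.007,0,0]}]'
python3 - <<'E'
from h import *
s=manip.read_state();print(s['clock'],s['wrist_force'],s['eef_pos'],s['eef_rot'])
im=manip.camera('wrist')[:,:,::-1];cv2.imwrite("pics/w6.png",im)
im=manip.camera('scene')[:,:,::-1];cv2.imwrite("pics/s6.png",cv2.resize(im[175:320,195:360],None,fx=4.1,fy=4.1,interpolation=cv2.INTER_CUBIC))
E
```

```text
clock: 7.9
eef_pos: [466.7, -60.5, 79.9]
eef_rot: [-3.141, 0.002, 0.09]
wrist_force: [-0.2, 0.1, 0.9]
finger_gap: 0.6
7.9 [-0.15444632  0.10287798  0.94838172] [466.70951918 -60.5186908   79.93828638] [-3.14051153e+00  2.28839827e-03  8.96784634e-02]
```

View pics/w6.png

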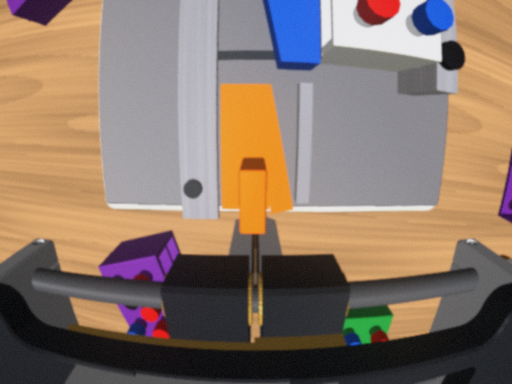

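View pics/s6.png

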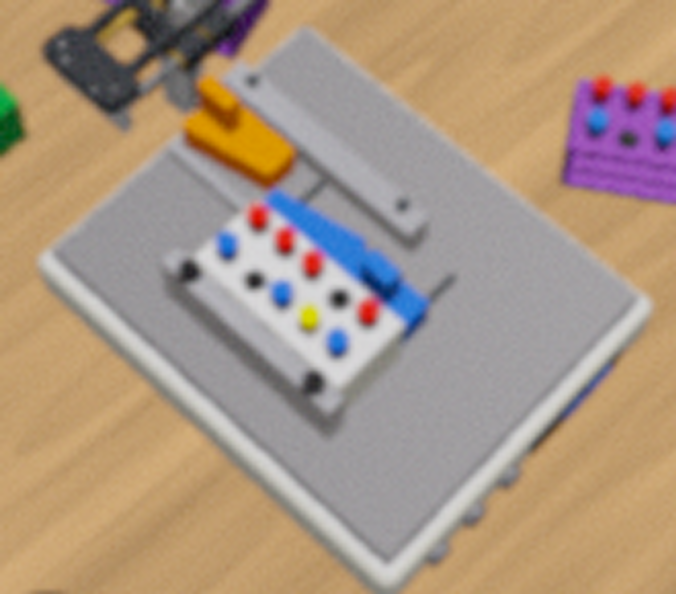

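```bash
python3 -m pendant '[{"claw":0.0,"delta_pos":[0.003,0,0],"rotation":[0,0,0]},{"claw":0.0,"delta_pos":[0.006,0,0],"rotation":[0,0,0]},{"claw":0.0,"delta_pos":[0.009,0,0],"rotation":[0,0,0]},{"claw":0.0,"delta_pos":[0.012,0,0],"rotation":[0,0,0]},{"claw":0.0,"delta_pos":[0.015,0,0],"rotation":[0,0,0]},{"claw":0.0,"delta_pos":[0.018,0,0],"rotation":[0,0,0]},{"claw":0.0,"delta_pos":[0.021,0,0],"rotation":[0,0,0]},{"claw":0.0,"delta_pos":[0.024,0,0],"rotation":[0,0,0]},{"claw":0.0,"delta_pos":[0.027,0,0],"rotation":[0,0,0]},{"claw":0.0,"delta_pos":[0.03,0,0],"rotation":[0,0,0]}]'
python3 - <<'E'
from h import *
im=manip.camera('wrist')[:,:,::-1];cv2.imwrite("pics/w7.png",im)
E
```

```text
clock: 9.25
eef_pos: [497.1, -57.9, 80.5]
eef_rot: [-3.141, 0.001, 0.09]
wrist_force: [-1.4, 0.4, 0.4]
finger_gap: 0.8
```

View pics/w7.png

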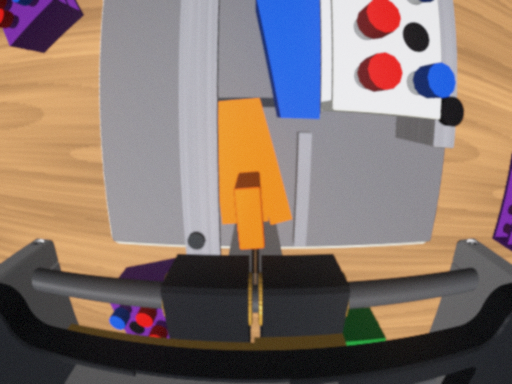

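```bash
python3 -m pendant '[{"claw":0.0,"delta_pos":[0.002,0,0],"rotation":[0,0,0]},{"claw":0.0,"delta_pos":[0.004,0,0],"rotation":[0,0,0]},{"claw":0.0,"delta_pos":[0.006,0,0],"rotation":[0,0,0]},{"claw":0.0,"delta_pos":[0.008,0,0],"rotation":[0,0,0]},{"claw":0.0,"delta_pos":[0.01,0,0],"rotation":[0,0,0]},{"claw":0.0,"delta_pos":[0.012,0,0],"rotation":[0,0,0]}]'
```

```text
clock: 10.05
eef_pos: [509.4, -56.8, 80.5]
eef_rot: [-3.141, 0.001, 0.09]
wrist_force: [-0.0, 0.6, 0.1]
finger_gap: 0.3
```

```bash
python3 -m pendant '[{"claw":0.0,"delta_pos":[0.001,0,0],"rotation":[0,0,0]},{"claw":0.0,"delta_pos":[0.002,0,0],"rotation":[0,0,0]},{"claw":0.0,"delta_pos":[0.003,0,0],"rotation":[0,0,0]},{"claw":0.0,"delta_pos":[0.004,0,0],"rotation":[0,0,0]}]'
```

```text
clock: 10.55
eef_pos: [513.4, -56.4, 80.5]
eef_rot: [-3.141, 0.001, 0.09]
wrist_force: [-0.6, -1.2, 0.1]
finger_gap: 0.2
```

```bash
python3 -m pendant '[{"claw":0.0,"delta_pos":[0.001,0,0],"rotation":[0,0,0]},{"claw":0.0,"delta_pos":[0.002,0,0],"rotation":[0,0,0]},{"claw":0.0,"delta_pos":[0.003,0,0],"rotation":[0,0,0]}]'
```

```text
clock: 10.92
eef_pos: [516.5, -56.2, 80.5]
eef_rot: [-3.141, 0.001, 0.09]
wrist_force: [-0.7, -0.0, 0.1]
finger_gap: 0.7
```

```bash
python3 -m pendant '[{"claw":0.0,"delta_pos":[0.001,0,0],"rotation":[0,0,0]},{"claw":0.0,"delta_pos":[0.002,0,0],"rotation":[0,0,0]},{"claw":0.0,"delta_pos":[0.003,0,0],"rotation":[0,0,0]}]'
```

```text
clock: 11.3
eef_pos: [519.6, -55.9, 80.5]
eef_rot: [-3.141, 0.001, 0.09]
wrist_force: [-0.2, 0.2, -0.0]
finger_gap: 0.6
```

```bash
python3 - <<'E'
from h import *
im=manip.camera('wrist')[:,:,::-1];cv2.imwrite("pics/w8.png",im)
E
```

```text
(no output)
```

View pics/w8.png

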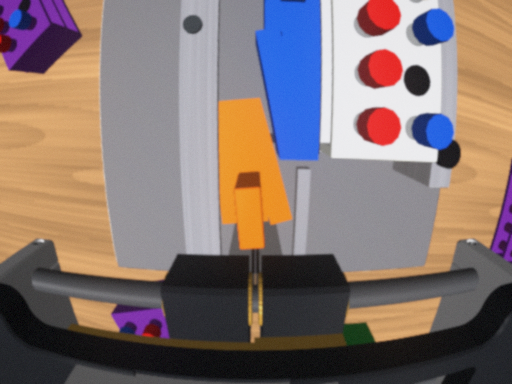

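```bash
python3 -m pendant '[{"claw":0.0,"delta_pos":[0.001,0,0],"rotation":[0,0,0]},{"claw":0.0,"delta_pos":[0.002,0,0],"rotation":[0,0,0]},{"claw":0.0,"delta_pos":[0.003,0,0],"rotation":[0,0,0]},{"claw":0.0,"delta_pos":[0.004,0,0],"rotation":[0,0,0]}]'
```

```text
clock: 11.85
eef_pos: [523.7, -55.5, 80.5]
eef_rot: [-3.141, 0.001, 0.09]
wrist_force: [-0.2, -1.3, 0.2]
finger_gap: 0.5
```

```bash
python3 -m pendant '[{"claw":0.0,"delta_pos":[0.001,0,0],"rotation":[0,0,0]},{"claw":0.0,"delta_pos":[0.002,0,0],"rotation":[0,0,0]},{"claw":0.0,"delta_pos":[0.003,0,0],"rotation":[0,0,0]}]'
```

```text
clock: 12.22
eef_pos: [526.5, -55.2, 80.5]
eef_rot: [-3.141, 0.002, 0.09]
wrist_force: [-3.9, 0.4, 2.1]
finger_gap: 0.6
```

```bash
python3 -m pendant '[{"claw":0.0,"delta_pos":[0.001,0,0],"rotation":[0,0,0]},{"claw":0.0,"delta_pos":[0.002,0,0],"rotation":[0,0,0]},{"claw":0.0,"delta_pos":[0.003,0,0],"rotation":[0,0,0]}]'
```

```text
clock: 12.6
eef_pos: [528.2, -54.7, 80.3]
eef_rot: [-3.14, 0.005, 0.09]
wrist_force: [-13.7, 1.9, 10.3]
finger_gap: 0.4
```

```bash
python3 -m pendant '[{"claw":0.0,"delta_pos":[0.001,0,0],"rotation":[0,0,0]},{"claw":0.0,"delta_pos":[0.001,0,0],"rotation":[0,0,0]}]'
```

```text
clock: 12.85
eef_pos: [528.3, -54.4, 80.3]
eef_rot: [-3.139, 0.007, 0.09]
wrist_force: [-9.4, 0.5, 5.9]
finger_gap: 0.2
```

```bash
python3 -m pendant '[{"claw":0.0,"delta_pos":[0.001,0,0],"rotation":[0,0,0]},{"claw":0.0,"delta_pos":[0.0015,0,0],"rotation":[0,0,0]},{"claw":0.0,"delta_pos":[0.0015,0,0],"rotation":[0,0,0]}]'
```

```text
clock: 13.22
eef_pos: [528.9, -54.0, 80.3]
eef_rot: [-3.139, 0.01, 0.09]
wrist_force: [-9.6, 1.8, 6.1]
finger_gap: 0.6
```

```bash
python3 -m pendant '[{"claw":0.0,"delta_pos":[0.001,0,0],"rotation":[0,0,0]},{"claw":0.0,"delta_pos":[0.002,0,0],"rotation":[0,0,0]},{"claw":0.0,"delta_pos":[0.002,0,0],"rotation":[0,0,0]}]'
```

```text
clock: 13.6
eef_pos: [529.9, -53.6, 80.3]
eef_rot: [-3.138, 0.013, 0.09]
wrist_force: [-11.1, 2.0, 8.1]
finger_gap: 0.4
```

```bash
python3 -m pendant '[{"claw":0.0,"delta_pos":[-0.001,0,0],"rotation":[0,0,0]},{"claw":0.0,"delta_pos":[-0.006,0,0],"rotation":[0,0,0]},{"claw":0.0,"delta_pos":[-0.015,0,0],"rotation":[0,0,0]},{"claw":0.0,"delta_pos":[-0.02,0,-0.04],"rotation":[0,0,0]},{"claw":0.0,"delta_pos":[-0.02,0,-0.1],"rotation":[0,0,0]},{"claw":0.0,"delta_pos":[-0.02,0,-0.16],"rotation":[0,0,0]},{"claw":0.0,"delta_pos":[-0.02,0,-0.22],"rotation":[0,0,0]},{"claw":0.0,"delta_pos":[-0.02,0,-0.22],"rotation":[0,0,0]},{"claw":0.0,"delta_pos":[-0.02,0,-0.22],"rotation":[0,0,0]}]'
python3 - <<'E'
from ang import *
s=manip.read_state();print(s['clock'],s['wrist_force'],s['eef_pos'],s['eef_rot'])
im=np.ascontiguousarray(manip.camera('wrist')[:,:,::-1]);cv2.imwrite("pics/w9.png",im)
import pickle;pickle.dump(s,open('pics/w9.pkl','wb'))
cv2.imwrite('pics/u9.png',cv2.resize(unwarp(im,s,98,-60,110,-160,90),(476,700))[:600])
im2=manip.camera('scene')[:,:,::-1];cv2.imwrite("pics/s9.png",cv2.resize(im2[175:320,195:360],None,fx=4.1,fy=4.1,interpolation=cv2.INTER_CUBIC))
E
```

```text
clock: 14.72
eef_pos: [512.3, -56.0, 299.5]
eef_rot: [-3.138, 0.014, 0.09]
wrist_force: [0.2, -0.0, -0.7]
finger_gap: 0.4
14.725 [ 0.24111224 -0.02157034 -0.72400119] [512.32510986 -56.00078983 299.49440117] [-3.13751699  0.01364401  0.08960541]
```

View pics/u9.png

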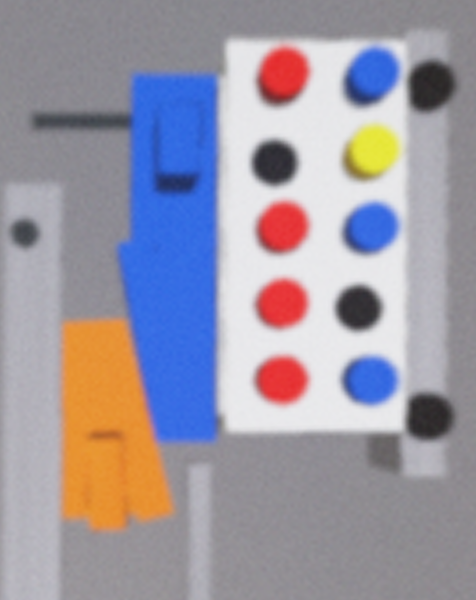

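View pics/s9.png

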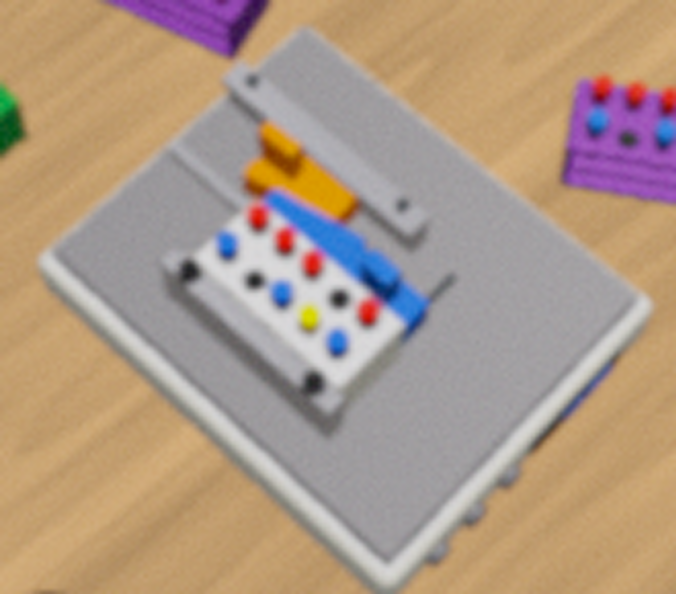

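```bash
python3 - <<'E'
from ang import *
import pickle
s=pickle.load(open('pics/w9.pkl','rb'));im=cv2.imread('pics/w9.png')
u=unwarp(im,s,98,-45,15,-125,-30,res=8);cv2.imwrite('pics/u9z.png',cv2.resize(u,None,fx=.78,fy=.78))
print(u.shape)
s0=pickle.load(open('pics/w5.pkl','rb'));im0=cv2.imread('pics/w5.png')
u0=unwarp(im0,s0,98,-45,15,-165,-70,res=8);cv2.imwrite('pics/u5w.png',cv2.resize(u0,None,fx=.78,fy=.78))
E
```

```text
(760, 480, 3)
```

View pics/u9z.png

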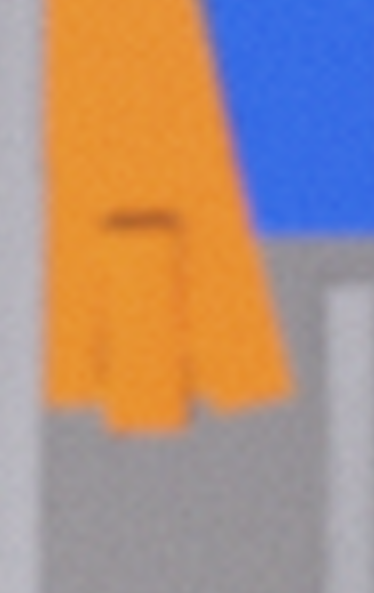

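View pics/u5w.png

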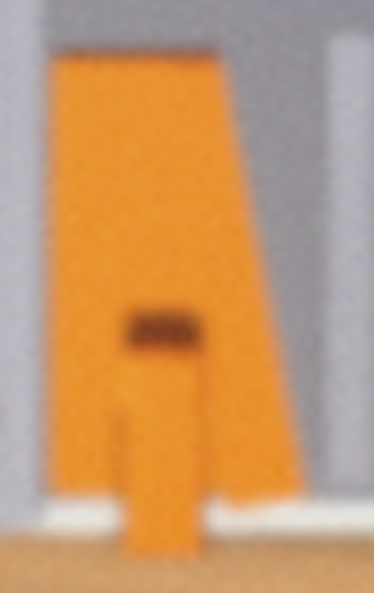

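```bash
cat > m.py <<'E'
from ang import *
import pickle,sys
def run(tag,y0,y1,zs=98,heel=None):
    s=pickle.load(open(f'pics/{tag}.pkl','rb'));im=cv2.imread(f'pics/{tag}.png')
    u=unwarp(im,s,zs,-45,15,y0,y1,res=8)
    hsv=cv2.cvtColor(u,cv2.COLOR_BGR2HSV)
    m=((hsv[...,0]>8)&(hsv[...,0]<25)&(hsv[...,1]>140)).astype(np.uint8)
    rows=np.arange(m.shape[0]);R=[];L=[]
    for r in rows:
        c=np.flatnonzero(m[r]);
        if len(c)>100: L.append((r,c[0]));R.append((r,c[-1]))
    def fit(a,lo,hi):
        a=np.array(a);a=a[(a[:,0]>=lo)&(a[:,0]<=hi)];p=np.polyfit(a[:,0],a[:,1],1)
        for _ in range(4):
            e=a[:,1]-np.polyval(p,a[:,0]);a=a[np.abs(e)<2.5*e.std()+.1];p=np.polyfit(a[:,0],a[:,1],1)
        return round(p[0],4)
    r0,r1=R[0][0],R[-1][0];print(tag,'rows',r0,r1)
    h=(r0+r1)//2
    print('right slope all',fit(R,r0+20,heel),'upper',fit(R,r0+20,h),'lower',fit(R,h,heel),'left',fit(L,r0+20,heel))
E
python3 - <<'E'
from m import *
run('w2',-165,-70,heel=620);run('w5',-165,-70,heel=620)
run('w9',-130,-35,heel=530)
E
```

```text
w2 rows 82 651
right slope all 0.1953 upper 0.1985 lower 0.1962 left -0.0048
w5 rows 71 716
right slope all 0.1968 upper 0.1968 lower 0.1966 left -0.008
w9 rows 0 491
right slope all 0.26 upper 0.2313 lower 0.267 left -0.0004
```

```bash
python3 - <<'E'
from m import *
s=pickle.load(open('pics/w9.pkl','rb'));im=cv2.imread('pics/w9.png')
u=unwarp(im,s,134,-45,15,-115,-60,res=8)
s5=pickle.load(open('pics/w2.pkl','rb'));im5=cv2.imread('pics/w2.png')
u5=unwarp(im5,s5,134,-45,15,-160,-105,res=8)
cv2.imwrite('pics/tab.png',np.hstack([u,u5])[:,:][::1,::1][:600,:800] if False else cv2.resize(np.hstack([u,u5]),(768,352)))
cv2.imwrite('pics/w9c.png',cv2.resize(im[70:240,190:330],None,fx=3.5,fy=3.5,interpolation=cv2.INTER_CUBIC))
E
```

```text
(no output)
```

View pics/tab.png

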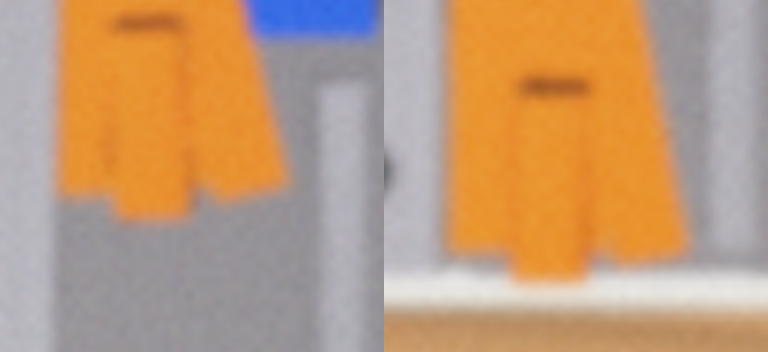

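View pics/w9c.png

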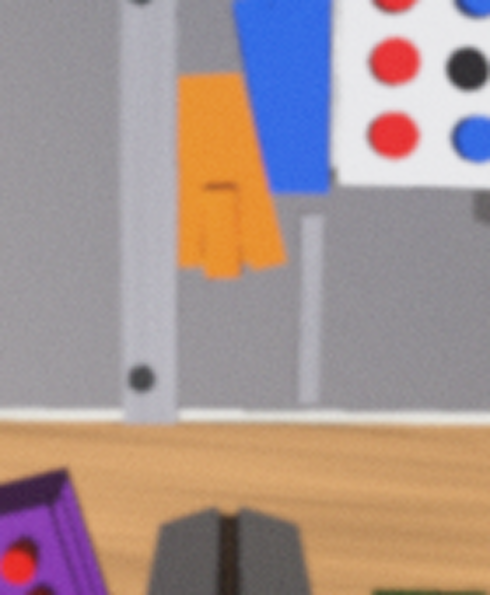

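```bash
python3 - <<'E'
from m import *
for t,p,r in (('w6',[466.71,-60.52,79.94],[-3.1405,.0023,.0897]),('w7',[497.1,-57.9,80.5],[-3.141,.001,.09]),('w8',[519.6,-55.9,80.5],[-3.141,.001,.09])):
    pickle.dump({'eef_pos':np.array(p),'eef_rot':np.array(r)},open(f'pics/{t}.pkl','wb'))
run('w6',-165,-70,heel=600);run('w7',-145,-50,heel=600);run('w8',-120,-25,heel=600)
E
```

```text
w6 rows 78 759
right slope all 0.1936 upper 0.1938 lower 0.1939 left -0.0042
w7 rows 60 757
right slope all 0.2846 upper 0.2851 lower 0.2827 left -0.004
w8 rows 81 759
right slope all 0.2826 upper 0.2834 lower 0.2811 left -0.004
```

```bash
python3 -m pendant '[{"claw":0.0,"delta_pos":[0.02,0.015,0.03],"rotation":[-0.004,0.0136,0]},{"claw":0.0,"delta_pos":[0.037,0.0245,0.08],"rotation":[-0.004,0.0136,0]},{"claw":0.0,"delta_pos":[0.037,0.0245,0.13],"rotation":[-0.004,0.0136,0]},{"claw":0.0,"delta_pos":[0.037,0.0245,0.16],"rotation":[-0.004,0.0136,0]},{"claw":0.0,"delta_pos":[0.037,0.0245,0.18],"rotation":[-0.004,0.0136,0]},{"claw":0.0,"delta_pos":[0.037,0.0245,0.194],"rotation":[-0.004,0.0136,0]},{"claw":0.0,"delta_pos":[0.037,0.0245,0.194],"rotation":[-0.004,0.0136,0]},{"claw":0.0,"delta_pos":[0.037,0.0245,0.194],"rotation":[-0.004,0.0136,0]}]'
python3 - <<'E'
from h import *
im=manip.camera('wrist')[:,:,::-1];cv2.imwrite("pics/w10.png",im)
E
```

```text
clock: 15.82
eef_pos: [548.6, -76.5, 104.9]
eef_rot: [-3.141, 0.001, 0.09]
wrist_force: [0.8, -0.2, 0.8]
finger_gap: 0.5
```

View pics/w10.png

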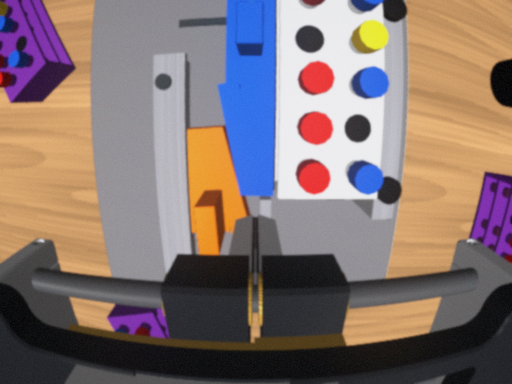

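```bash
python3 -m pendant '[{"claw":0.0,"delta_pos":[0,-0.002,0],"rotation":[0,0,0]},{"claw":0.0,"delta_pos":[0,-0.004,0],"rotation":[0,0,0]},{"claw":0.0,"delta_pos":[0,-0.005,0],"rotation":[0,0,0]},{"claw":0.0,"delta_pos":[0,-0.006,0],"rotation":[0,0,0]},{"claw":0.0,"delta_pos":[0,-0.007,0],"rotation":[0,0,0]}]'
```

```text
clock: 16.5
eef_pos: [548.0, -69.5, 105.0]
eef_rot: [-3.141, 0.0, 0.09]
wrist_force: [-0.3, 0.0, 0.3]
finger_gap: 0.7
```

```bash
python3 -m pendant '[{"claw":0.0,"delta_pos":[0,-0.001,0],"rotation":[0,0,0]},{"claw":0.0,"delta_pos":[0,-0.002,0],"rotation":[0,0,0]}]'
```

```text
clock: 16.75
eef_pos: [547.8, -67.4, 105.0]
eef_rot: [-3.142, 0.0, 0.09]
wrist_force: [-0.4, -1.4, -0.1]
finger_gap: 0.3
```

```bash
python3 -m pendant '[{"claw":0.0,"delta_pos":[0,-0.001,0],"rotation":[0,0,0]},{"claw":0.0,"delta_pos":[0,-0.002,0],"rotation":[0,0,0]}]'
```

```text
clock: 17.0
eef_pos: [547.7, -65.4, 105.0]
eef_rot: [-3.142, 0.0, 0.09]
wrist_force: [0.6, -0.0, 0.2]
finger_gap: 0.6
```

```bash
python3 -m pendant '[{"claw":0.0,"delta_pos":[0,-0.001,0],"rotation":[0,0,0]},{"claw":0.0,"delta_pos":[0,-0.002,0],"rotation":[0,0,0]}]'
```

```text
clock: 17.25
eef_pos: [547.7, -64.1, 105.4]
eef_rot: [3.14, -0.0, 0.089]
wrist_force: [-1.4, -9.2, 4.7]
finger_gap: 0.3
```

```bash
python3 -m pendant '[{"claw":0.0,"delta_pos":[0,-0.001,0],"rotation":[0,0,0]},{"claw":0.0,"delta_pos":[0,-0.002,0],"rotation":[0,0,0]}]'
python3 - <<'E'
from h import *
im=manip.camera('wrist')[:,:,::-1];cv2.imwrite("pics/w11.png",im)
E
```

```text
clock: 17.5
eef_pos: [547.7, -63.3, 106.1]
eef_rot: [3.138, -0.001, 0.089]
wrist_force: [-2.7, -11.2, 8.3]
finger_gap: 0.3
```

View pics/w11.png

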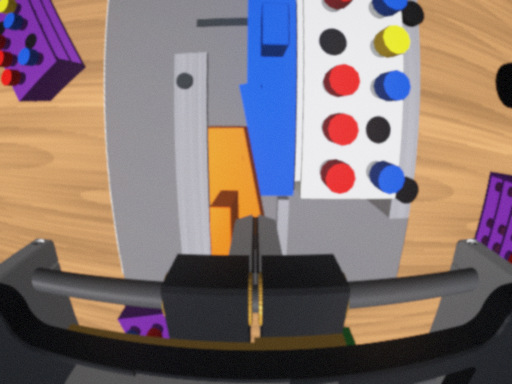

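```bash
python3 -m pendant '[{"claw":0.0,"delta_pos":[0,0.001,0],"rotation":[0,0,0]},{"claw":0.0,"delta_pos":[0,0.004,0],"rotation":[0,0,0]},{"claw":0.0,"delta_pos":[0,0.008,0],"rotation":[0,0,0]},{"claw":0.0,"delta_pos":[-0.01,0.008,-0.05],"rotation":[0.003,0,0]},{"claw":0.0,"delta_pos":[-0.05,0.008,-0.1],"rotation":[0.003,0,0]},{"claw":0.0,"delta_pos":[-0.06,0.008,-0.1],"rotation":[0.003,0,0]},{"claw":0.0,"delta_pos":[-0.06,0.008,-0.1],"rotation":[0.003,0,0]}]'
python3 - <<'E'
from m import *
s=manip.read_state();print(s['wrist_force'],s['eef_pos'],s['eef_rot'])
im=np.ascontiguousarray(manip.camera('wrist')[:,:,::-1]);cv2.imwrite("pics/w12.png",im)
pickle.dump(s,open('pics/w12.pkl','wb'))
run('w12',-130,-35,heel=530)
cv2.imwrite('pics/u12.png',cv2.resize(unwarp(im,s,98,-60,40,-130,30),(375,600)))
E
```

```text
clock: 18.42
eef_pos: [488.2, -76.4, 205.9]
eef_rot: [3.141, -0.001, 0.089]
wrist_force: [0.0, -0.3, -0.2]
finger_gap: 0.5
[ 0.0146035  -0.27678642 -0.16845473] [488.21931132 -76.36825104 205.90515852] [ 3.14094600e+00 -8.20033271e-04  8.89586886e-02]
w12 rows 0 493
right slope all 0.174 upper 0.1789 lower 0.1703 left -0.0054
```

View pics/u12.png

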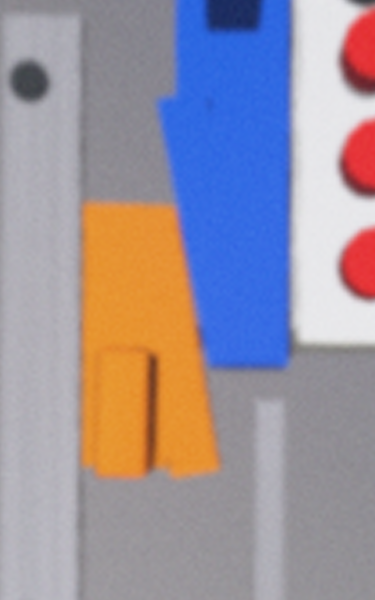

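```bash
python3 -m pendant '[{"claw":0.0,"delta_pos":[0.02,-0.012,0.0],"rotation":[0,0,0]},{"claw":0.0,"delta_pos":[0.038,-0.0215,0.02],"rotation":[0,0,0]},{"claw":0.0,"delta_pos":[0.038,-0.0215,0.06],"rotation":[0,0,0]},{"claw":0.0,"delta_pos":[0.038,-0.0215,0.09],"rotation":[0,0,0]},{"claw":0.0,"delta_pos":[0.038,-0.0215,0.11],"rotation":[0,0,0]},{"claw":0.0,"delta_pos":[0.038,-0.0215,0.126],"rotation":[0,0,0]},{"claw":0.0,"delta_pos":[0.038,-0.0215,0.126],"rotation":[0,0,0]},{"claw":0.0,"delta_pos":[0.038,-0.0215,0.126],"rotation":[0,0,0]}]'
python3 - <<'E'
from m import *
s=manip.read_state();print(s['wrist_force'],s['eef_pos'],s['eef_rot'])
im=np.ascontiguousarray(manip.camera('wrist')[:,:,::-1]);cv2.imwrite("pics/w13.png",im)
pickle.dump(s,open('pics/w13.pkl','wb'))
run('w13',-130,-35,heel=490)
cv2.imwrite('pics/w13c.png',cv2.resize(im[60:260,170:330],None,fx=3,fy=3,interpolation=cv2.INTER_CUBIC))
E
```

```text
clock: 19.48
eef_pos: [524.8, -51.5, 79.8]
eef_rot: [3.141, -0.0, 0.089]
wrist_force: [0.1, -0.6, 0.8]
finger_gap: 0.6
[ 0.14648557 -0.63068707  0.84166197] [524.82993369 -51.53915382  79.75981259] [ 3.14115135e+00 -4.41692117e-04  8.91683294e-02]
w13 rows 0 606
right slope all 0.1662 upper 0.1659 lower 0.1672 left -0.0042
```

View pics/w13c.png

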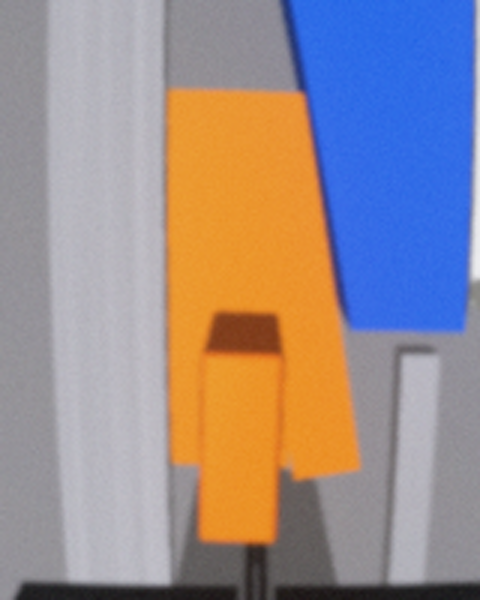

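```bash
python3 -m pendant '[{"claw":0.0,"delta_pos":[0.002,0,0],"rotation":[0,0,0]},{"claw":0.0,"delta_pos":[0.004,0,0],"rotation":[0,0,0]},{"claw":0.0,"delta_pos":[0.005,0,0],"rotation":[0,0,0]},{"claw":0.0,"delta_pos":[0.006,0,0],"rotation":[0,0,0]}]'
```

```text
clock: 20.02
eef_pos: [530.9, -51.0, 80.0]
eef_rot: [3.141, -0.001, 0.089]
wrist_force: [-0.4, -0.7, 1.2]
finger_gap: 0.4
```

```bash
python3 -m pendant '[{"claw":0.0,"delta_pos":[0.001,0,0],"rotation":[0,0,0]},{"claw":0.0,"delta_pos":[0.002,0,0],"rotation":[0,0,0]}]'
```

```text
clock: 20.27
eef_pos: [532.9, -50.8, 80.0]
eef_rot: [3.141, -0.001, 0.089]
wrist_force: [-1.3, -0.9, 1.5]
finger_gap: 0.8
```

```bash
python3 -m pendant '[{"claw":0.0,"delta_pos":[0.001,0,0],"rotation":[0,0,0]},{"claw":0.0,"delta_pos":[0.002,0,0],"rotation":[0,0,0]}]'
```

```text
clock: 20.52
eef_pos: [535.0, -50.7, 80.0]
eef_rot: [3.141, -0.001, 0.089]
wrist_force: [-1.2, -0.4, 0.6]
finger_gap: 0.7
```

```bash
python3 -m pendant '[{"claw":0.0,"delta_pos":[0.001,0,0],"rotation":[0,0,0]},{"claw":0.0,"delta_pos":[0.002,0,0],"rotation":[0,0,0]}]'
```

```text
clock: 20.78
eef_pos: [537.0, -50.5, 80.0]
eef_rot: [3.141, -0.001, 0.089]
wrist_force: [-1.9, -0.3, 0.7]
finger_gap: 0.3
```

```bash
python3 -m pendant '[{"claw":0.0,"delta_pos":[0.001,0,0],"rotation":[0,0,0]},{"claw":0.0,"delta_pos":[0.002,0,0],"rotation":[0,0,0]}]'
```

```text
clock: 21.02
eef_pos: [539.1, -50.3, 80.0]
eef_rot: [3.141, -0.001, 0.089]
wrist_force: [0.1, -0.1, 0.1]
finger_gap: 0.4
```

```bash
python3 - <<'E'
from m import *
s=manip.read_state()
im=np.ascontiguousarray(manip.camera('wrist')[:,:,::-1]);cv2.imwrite("pics/w14.png",im)
pickle.dump(s,open('pics/w14.pkl','wb'))
run('w14',-120,-25,heel=490)
cv2.imwrite('pics/w14c.png',cv2.resize(im[60:260,170:330],None,fx=3,fy=3,interpolation=cv2.INTER_CUBIC))
E
```

```text
w14 rows 0 609
right slope all 0.1991 upper 0.195 lower 0.206 left -0.0047
```

View pics/w14c.png

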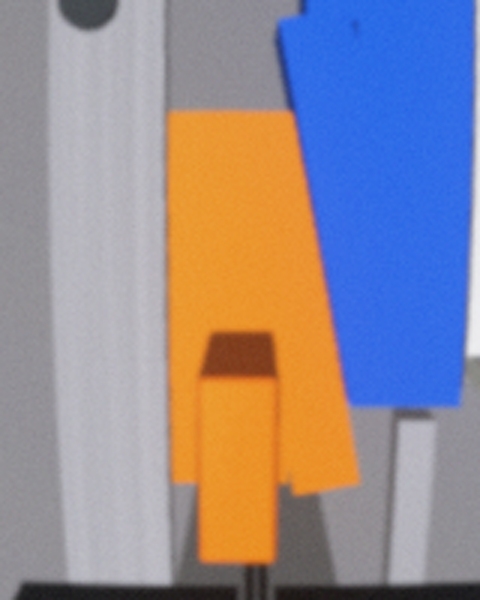

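Wedge is now straight (slope 0.199 vs 0.194 flush). Continue slowly to the jam.

```bash
python3 -m pendant '[{"claw":0.0,"delta_pos":[0.001,0,0],"rotation":[0,0,0]},{"claw":0.0,"delta_pos":[0.002,0,0],"rotation":[0,0,0]}]'
```

```text
clock: 21.32
eef_pos: [541.2, -50.1, 80.0]
eef_rot: [3.141, -0.001, 0.089]
wrist_force: [-1.1, 0.8, 1.3]
finger_gap: 0.4
```

```bash
python3 -m pendant '[{"claw":0.0,"delta_pos":[0.001,0,0],"rotation":[0,0,0]},{"claw":0.0,"delta_pos":[0.002,0,0],"rotation":[0,0,0]}]'
```

```text
clock: 21.58
eef_pos: [541.9, -49.9, 79.9]
eef_rot: [3.142, 0.003, 0.089]
wrist_force: [-15.6, -0.3, 9.9]
finger_gap: 0.5
```

```bash
python3 -m pendant '[{"claw":0.0,"delta_pos":[0.001,0,0],"rotation":[0,0,0]},{"claw":0.0,"delta_pos":[0.0012,0,0],"rotation":[0,0,0]},{"claw":0.0,"delta_pos":[0.0012,0,0],"rotation":[0,0,0]}]'
```

```text
clock: 21.95
eef_pos: [541.8, -49.9, 79.9]
eef_rot: [-3.141, 0.006, 0.089]
wrist_force: [-13.6, -1.2, 7.3]
finger_gap: 0.3
```

```bash
python3 -m pendant '[{"claw":0.0,"delta_pos":[-0.001,0,0],"rotation":[0,0.006,0]},{"claw":0.0,"delta_pos":[-0.006,0,0],"rotation":[0,0.006,0]},{"claw":0.0,"delta_pos":[-0.015,0,0],"rotation":[0,0.006,0]},{"claw":0.0,"delta_pos":[-0.02,0,-0.04],"rotation":[0,0.006,0]},{"claw":0.0,"delta_pos":[-0.03,0,-0.1],"rotation":[0,0.006,0]},{"claw":0.0,"delta_pos":[-0.03,0,-0.16],"rotation":[0,0.006,0]},{"claw":0.0,"delta_pos":[-0.03,0,-0.22],"rotation":[0,0.006,0]},{"claw":0.0,"delta_pos":[-0.03,0,-0.22],"rotation":[0,0.006,0]},{"claw":0.0,"delta_pos":[-0.03,0,-0.22],"rotation":[0,0.006,0]}]'
python3 - <<'E'
from m import *
s=manip.read_state();print(s['clock'],s['wrist_force'],s['eef_pos'],s['eef_rot'])
im=np.ascontiguousarray(manip.camera('wrist')[:,:,::-1]);cv2.imwrite("pics/w15.png",im)
pickle.dump(s,open('pics/w15.pkl','wb'))
run('w15',-120,-25,heel=500)
cv2.imwrite('pics/u15.png',cv2.resize(unwarp(im,s,98,-60,110,-140,90),(443,600)))
im2=manip.camera('scene')[:,:,::-1];cv2.imwrite("pics/s15.png",cv2.resize(im2[175:320,195:360],None,fx=4.1,fy=4.1,interpolation=cv2.INTER_CUBIC))
S=lambda x:int((x)/3.2*4)
mn=lambda v:v.min(2)
u=unwarp(im,s,130,-50,110,-90,90)
for n,a in (('rack left',(u,4,slice(S(110),S(470)),S(203),S(228),2,1)),('rack right',(u,4,slice(S(160),S(430)),S(396),S(416),mn,-1))):
    try:
        p=edges(*a);print(n,p[0],-50+np.polyval(p,S(290))/4)
    except Exception as e: print(n,e)
E
```

```text
clock: 23.08
eef_pos: [512.9, -52.5, 299.1]
eef_rot: [-3.141, 0.001, 0.089]
wrist_force: [-0.9, 0.4, 0.7]
finger_gap: 0.1
23.075 [-0.88044021  0.43568915  0.65786303] [512.85558165 -52.47566066 299.08021086] [-3.14116561e+00  1.29405960e-03  8.90861798e-02]
w15 rows 0 465
right slope all 0.2104 upper 0.1965 lower 0.2399 left -0.0018
rack left -0.0030780549741806044 14.095951956527841
rack right -0.009470803839342087 76.50987158676853
```

View pics/u15.png

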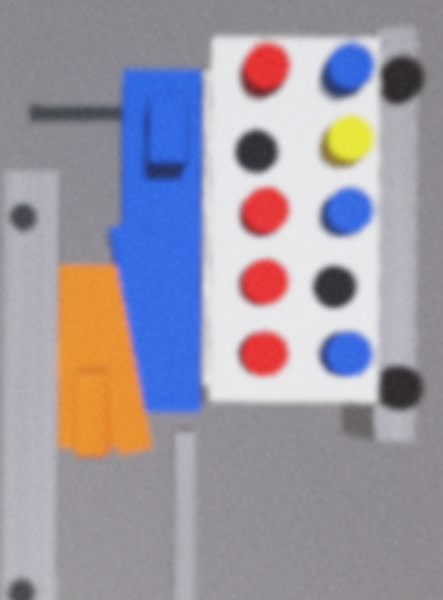

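View pics/s15.png

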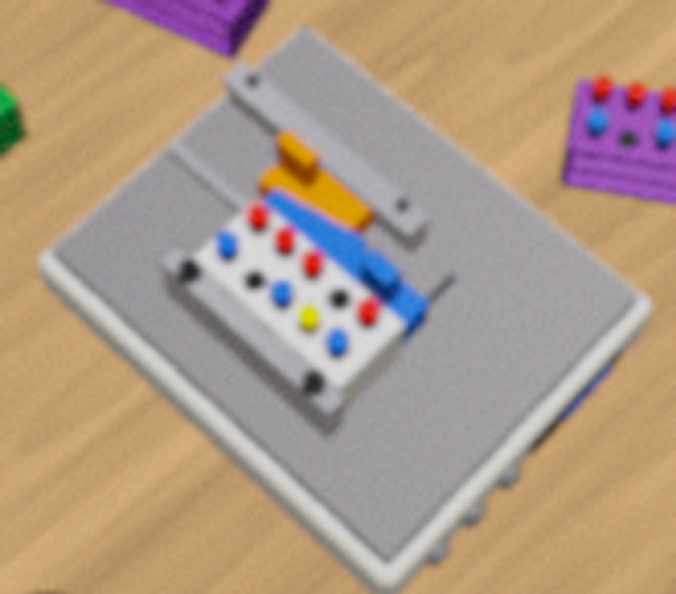

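```bash
python3 - <<'E'
from m import *
import pickle
def prof(tag,y0,y1):
    s=pickle.load(open(f'pics/{tag}.pkl','rb'));im=cv2.imread(f'pics/{tag}.png')
    u=unwarp(im,s,98,-45,15,y0,y1,res=8);hsv=cv2.cvtColor(cv2.GaussianBlur(u,(0,0),2),cv2.COLOR_BGR2HSV)
    m=((hsv[...,0]>5)&(hsv[...,0]<25)&(hsv[...,1]>130))
    o=[]
    for r in range(0,m.shape[0],24):
        c=np.flatnonzero(m[r]);
        if len(c)>60:o.append((round(y1-r/8,1),round(-45+c[0]/8,2),round(-45+c[-1]/8,2)))
    print(tag);[print('  ',a) for a in o]
prof('w15',-95,-25);prof('w2',-155,-75);prof('w9',-105,-35)
s=pickle.load(open('pics/w15.pkl','rb'));im=cv2.imread('pics/w15.png')
cv2.imwrite('pics/u15z.png',unwarp(im,s,98,-45,15,-95,-25,res=8))
E
```

```text
w15
   (-25.0, np.float64(-37.12), np.float64(-13.88))
   (-28.0, np.float64(-37.0), np.float64(-13.38))
   (-31.0, np.float64(-37.12), np.float64(-12.75))
   (-34.0, np.float64(-37.12), np.float64(-12.25))
   (-37.0, np.float64(-37.12), np.float64(-11.62))
   (-40.0, np.float64(-37.12), np.float64(-11.0))
   (-43.0, np.float64(-37.12), np.float64(-10.38))
   (-46.0, np.float64(-37.12), np.float64(-9.75))
   (-49.0, np.float64(-37.12), np.float64(-9.25))
   (-52.0, np.float64(-37.25), np.float64(-8.62))
   (-55.0, np.float64(-37.12), np.float64(-8.12))
   (-58.0, np.float64(-37.12), np.float64(-7.5))
   (-61.0, np.float64(-37.12), np.float64(-6.88))
   (-64.0, np.float64(-37.25), np.float64(-6.38))
   (-67.0, np.float64(-37.12), np.float64(-5.62))
   (-70.0, np.float64(-37.12), np.float64(-4.25))
   (-73.0, np.float64(-37.25), np.float64(-3.62))
   (-76.0, np.float64(-37.25), np.float64(-3.12))
   (-79.0, np.float64(-37.12), np.float64(-2.5))
   (-82.0, np.float64(-32.0), np.float64(-4.5))
w2
   (-81.0, np.float64(-36.12), np.float64(-10.12))
   (-84.0, np.float64(-36.38), np.float64
[... 1558 characters left out ...]
8.25))
   (-59.0, np.float64(-37.12), np.float64(-7.62))
   (-62.0, np.float64(-37.0), np.float64(-6.75))
   (-65.0, np.float64(-37.0), np.float64(-6.25))
   (-68.0, np.float64(-37.12), np.float64(-5.25))
   (-71.0, np.float64(-37.12), np.float64(-3.88))
   (-74.0, np.float64(-37.25), np.float64(-3.12))
   (-77.0, np.float64(-37.25), np.float64(-2.38))
   (-80.0, np.float64(-37.12), np.float64(-1.62))
   (-83.0, np.float64(-37.25), np.float64(-0.75))
   (-86.0, np.float64(-37.25), np.float64(0.0))
   (-89.0, np.float64(-37.38), np.float64(0.75))
   (-92.0, np.float64(-37.38), np.float64(1.12))
   (-95.0, np.float64(-28.88), np.float64(-6.25))
   (-98.0, np.float64(-27.0), np.float64(-16.12))
```

View pics/u15z.png

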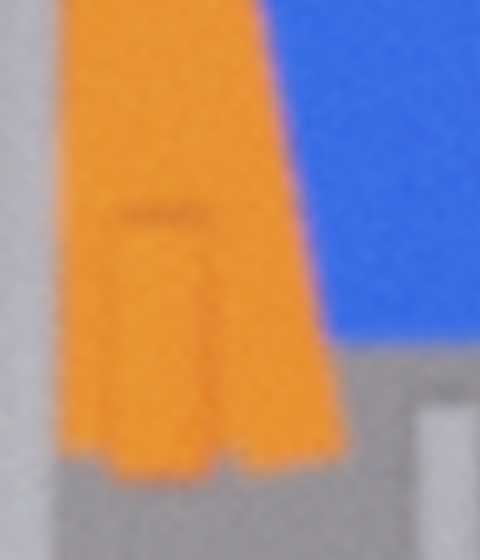

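```bash
python3 - <<'E'
from cell import manip
print(manip.sign_off(), manip.read_state()['clock'])
E
```

```text
the job is handed in; nothing more can be done
the job is handed in; nothing more can be done
```

I clamped the rack and handed the job in at about 23 s of the 64 s allowed. The hand-in gave no verdict, so the result rests on my own checks.

**What I did:**
- **Bar:** I pushed the blue bar forward by its fin with closed fingers until it stopped dead. The force reading was 25 N. The camera then showed the bar against the rack and the rack against the fence.
- **First wedge push:** I pushed the wedge at its heel and it jammed at 11–14 N. The picture showed it skewed about 0.06 rad with its heel off the rail, right at the limit.
- **Second wedge push:** I nudged the heel back to the rail with about 11 N on the tab. Pushing it again slightly nearer the rail, it went about 12 mm further and jammed hard. It took 15.6 N at contact, slightly above the suggested 10–15 N, then held 13.6 N without moving.

**Last checks, after the arm had backed off:**
- **Wedge:** It lies flush between the rail and the bar. Its ramp slope measures 0.19, the same as at the start. Its origin is at shaker y of about -47 mm.
- **Rack:** Its edges line up with the bar and fence to within about 0.01 rad.
- **Bystanders:** The robot did not go near the tip box, reagent bottle or pen cup. I did not measure their positions afterwards.
- **Disagreement:** One automatic fit gave a ramp slope of 0.24, which would mean the wedge was skewed. It was thrown off by the step at the end of the bar. A row-by-row measurement of the wedge edge gave 0.19 on both sides of that step.
- **Not measured:** I could not read the rack–fence force or the wedge height directly. I judged the clamping force from the push force alone.

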